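# Back off the presser-foot pressure screw by two turns

### The arm

A 6-joint arm with a two-finger parallel gripper is mounted at the origin on the work surface. World frame = base frame: x ahead of the robot, y to its left, z up, the work surface at z = 0. Lengths are in mm, angles in rad, forces in N, time in s.
With the tool pointing down it reaches from about 275 to 725 mm from the base axis. Payload 15.9 kg.
Tool frame: the origin (TCP) lies at the very end of the fingers, on their centre line; the grasp point (between the pads) lies 19 mm behind it; z points along the fingers, y is the line along which they close (so a half turn about z gives the same grasp; the last joint's range is limited). The gripper opens to 85 mm and grips with 20 to 120 N. Pads are 22 mm wide; open, the fingers measure 114 mm over their backs; the gripper's body (76 mm by 85 mm) begins 54 mm behind the grasp point. The pads swing forward as they close: fully open they stand 13 mm farther back than shut.
Start: joints at [1.332, 0.213, -0.034, 1.323, 0, 1.571], TCP at [118.263, 485.798, 231.306] pointing down, gripper open.
Joint ranges: [-2.98, 2.98], [-0.74, 1.72], [-1.14, 1.35], [-2.1, 2.04], [-1.57, 1.44], [-3.14, 3.14]. Speed limits (rad/s): [1.89, 1.89, 2.39, 2.57, 3.14, 3.14].

### API

Orientations are given as a unit quaternion [w, x, y, z].
In Python, from plant import ctrl gives the robot as it stands.
- The arm moves only by the shell command python3 -m handwheel 'ROWS' [FORCE]. ROWS is JSON, a list of rows, each a list of 3 entries, a list of its own where there are three numbers: the shift along the world's x, y, z in cm, then the turn about the world's z in rad, then the closure, from -1 (fully open) to 1 (shut). A call has exactly 5 rows; each row shifts and turns the commanded pose from where the row before left it; what a row does not reach is not made up. A row lasts 1/10 s, in which the tool goes at most 50 mm and 8.59 degrees, less where a joint would pass 70% of its speed; a pose out of reach is approached as far as the arm can. A call is refused whole if a number of a shift passes 5 or a number of a turn 0.15, either way. A call with a gripper value outside its range is refused whole. The fingers move at their own pace and stop on an object; FORCE is the grip in N (left out, the last holds). Time passes only in rows, so rows that do not move let the fingers close, or fill a call up. It gives the time, the measured TCP pose, the force, the opening and the grip force at its end, in the units of the state.
- ctrl.state(): the state, without advancing time (a new reading comes with each control period).
- ctrl.camera(name): name is "side" or "top" or "wrist"; returns the picture (420x560x3 uint8, blue, green, red); there is no depth.
- ctrl.calibration(name): a dict with "mtx" (3x3 intrinsics, pixels), "k1" (the pictures are not rectified: a ray, as slopes to the right and down, at radius r is drawn at 1 + k1 r^2 times it, then the intrinsics apply), "xyz" and "attitude" of the camera in the world. Camera axes: x right, y down, z forward; pixel columns grow to the right and rows downward; lengths in mm; the calibration is good to about 2 mm. A picture is of the moment at which its call begins: read the wrist's pose just before it. calibration takes no time and is no camera call; for the wrist camera it gives the pose at the moment of the call.
- ctrl.job_done(): hands the job in; it is judged then, once.
The state is a dict: "time": time; "joint_pos": joint angles; "joint_vel": joint speeds; "joint_efforts": joint torques, N m; "tool_pos": TCP position; "eef_rot": TCP orientation; "ft_force": force on the tool from outside, world axes, zero at the start; "torque": the same for the moment, N m; "grip_width": finger opening in mm; "gripper_force": force on a finger pad.
Only numpy, scipy, OpenCV 4.12 (cv2) and the standard library are available. Lean on these libraries where they do the work, as an engineer would, in place of code of your own. Each camera call takes 0.05 s, during which the arm holds its last target. There are 200 camera calls.

### The job

The sewing machine's presser foot bears too hard for thick neoprene: loosen the knurled pressure screw on top of its head by exactly two full turns, anticlockwise seen from above, so that its white stripe ends up pointing the way it pointed at the start. Roll it round lightly with a fingertip or the outside of the fingers against its knurled rim; do not pinch or grip it. Leave the bobbins, glue can and tape roll undisturbed, and finish clear of everything.

Things in the scene. Friction and masses are not known exactly. Their poses are not given: they have to be found in the camera images.
- machine: White portable sewing machine, fixed. Origin: centre of its base's underside on the bench; z up. Base 180 (x) by 440 mm (y). Operator's side +x, needle head at the -y end, pillar and handwheel at +y. Flat top of arm and head 285 mm up, 84 mm wide, y -196 to +199 mm. Screw axis upright at x -14, y -155 mm. Only other fixture on top: thread post at x 14, y -45 mm, 12 mm wide, 25 mm high.
- pressure_screw (a joint): Turn of the knurled pressure screw, rad: 0 is fully down; grows anticlockwise from above (loosening), 6.283 a turn; stops at 0 and 25.1. Starts between 0 and 3.15; target is start + 12.57. It stays where left; turning takes about 0.035 N m (2 N along the rim), a little more when fast. The rough rim grips a fingertip well (friction about 1.0): 4 to 10 N of sideways push is enough.
- rim_center (a point): On the axis of the black knurled screw head, at half its height; z up, x and y turn with it. Head: disc 38 mm diameter, 16 mm high (8 mm above and below this point). Fully down, its rim is 300 to 316 mm above the bench, 15 mm clear of the flat casting; it rises 1.5 mm a turn. Below it: 12 mm shank, lock nut 25 mm and boss 29 mm wide, up to 10.5 mm above the casting.
- stripe (a point): Point on the white paint stripe on the screw head's top face, 16 mm out from the axis and 8 mm above rim_center's height; it turns with the screw. The stripe is 5 mm wide, runs outward from the centre and down the rim.
- bobbin_magenta: Loose steel bobbin with magenta thread lying flat on the machine's arm: 24 mm diameter, 11 mm high. Origin: centre of its underside. Leave it alone.
- bobbin_green: Loose steel bobbin with green thread lying flat on the machine's arm: 24 mm diameter, 11 mm high. Origin: centre of its underside. Leave it alone.
- glue_can: Loose glue can with a blue label standing on the bench beyond the head's end: 66 mm diameter, 115 mm high. Origin: centre of its underside. Leave it alone.
- tape_roll: Loose black roll of seam tape lying flat on the bench in front of the head: 96 mm outside, 76 mm inside diameter, 25 mm high. Origin: centre of its underside. Leave it alone.

How it is judged:
By the outcome, as a careful person would: the job done as asked, in the order asked, and still so for the second after the job is handed in, with the robot touching nothing.
It also fails if it takes over 72 s, if anything falls off the work surface, if the arm or the gripper's body presses on something with over 40 N, if the wrist force passes 120 N, or if a joint passes its speed limit or range.

## Working session

There is one attempt and no reset: what is moved stays moved. The work goes in short steps, Python scripts to look and compute and a shell command to move; the robot and the scene stay as the last step left them, time stands still between calls to the robot, and variables do not carry over. Pictures are saved under pics/ and viewed, at most 10 in all, crops included, and the job is handed in when it is done.

```bash
ls; mkdir -p pics
python3 - <<'E'
from plant import ctrl
import cv2
for n in("top","side"):
    cv2.imwrite(f"pics/{n}0.png",ctrl.camera(n)); c=ctrl.calibration(n); print(n,c)
s=ctrl.state(); print(s)
E
```

```text
pics
top {'mtx': array([[470.61127063,   0.        , 278.72460852],
       [  0.        , 470.61127063, 212.21753079],
       [  0.        ,   0.        ,   1.        ]]), 'k1': 0.05372467855109782, 'xyz': array([ 428.29094824,   38.86279502, 1252.08750503]), 'attitude': array([ 0.05709646, -0.69666952,  0.71277842, -0.05777975])}
side {'mtx': array([[452.97590636,   0.        , 281.22222608],
       [  0.        , 452.97590636, 203.39930347],
       [  0.        ,   0.        ,   1.        ]]), 'k1': -0.14977804836866637, 'xyz': array([ 256.20270276, -636.84755254,  865.37964296]), 'attitude': array([-0.41036496,  0.87955659, -0.21756349,  0.10318394])}
{'time': 0.1, 'joint_pos': array([ 1.33198554e+00,  2.13294958e-01, -3.49585286e-02,  1.32349060e+00,
        1.00947297e-05,  1.57079474e+00]), 'joint_vel': array([-0.00032609, -0.00027937,  0.00044591,  0.00056975,  0.0001494 ,
        0.00073322]), 'joint_efforts': array([-8.78587216e-04, -6.87247753e+01,  4.87803662e+01,  1.22012361e-02,
       -1.84059145e-04,  1.67349765e-05]), 'tool_pos': array([118.20257935, 485.53145875, 230.88664411]), 'eef_rot': array([-6.14615085e-05,  1.19121060e-01,  9.92879624e-01, -4.69906553e-04]), 'ft_force': array([-0.13535033,  0.44580769, -0.21743306]), 'torque': array([ 0.00426366, -0.01658584, -0.01963002]), 'gripper_force': 0.0, 'grip_width': 85.01082508408494}
```

View pics/top0.png

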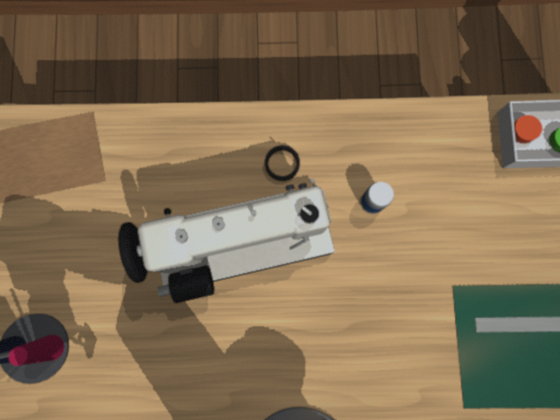

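View pics/side0.png

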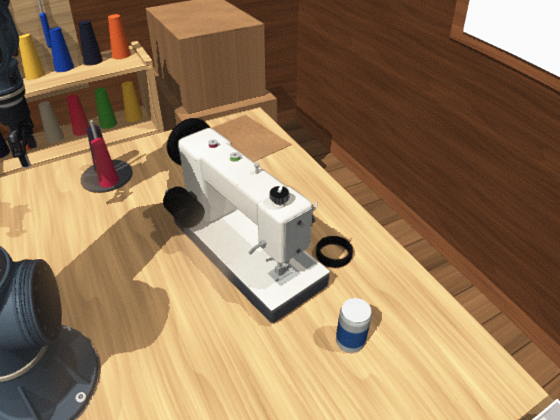

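The top view shows the screw head at about (309,213), the post at (252,210), bobbins at (181,237) and (218,224), the tape at (282,162) and the can at (378,197). The side view shows the screw at about (279,195), with its stripe near (281,189). Next I triangulate the screw and check it against the known heights.

```bash
cat > h.py <<'E'
import numpy as np, cv2
from scipy.spatial.transform import Rotation as Ro
def ray(c,uv):
    K=c["mtx"]; p=np.array([(uv[0]-K[0,2])/K[0,0],(uv[1]-K[1,2])/K[1,1]]); q=p.copy()
    for _ in range(20): q=p/(1+c["k1"]*(q@q))
    w=c["attitude"]; R=Ro.from_quat([w[1],w[2],w[3],w[0]])
    return np.array(c["xyz"]),R.apply([q[0],q[1],1.])
def plane(c,uv,z):
    o,d=ray(c,uv); return o+d*(z-o[2])/d[2]
def proj(c,P):
    w=c["attitude"]; R=Ro.from_quat([w[1],w[2],w[3],w[0]])
    q=R.inv().apply(np.atleast_2d(P)-c["xyz"]); s=q[:,:2]/q[:,2:]
    s=s*(1+c["k1"]*(s**2).sum(1,keepdims=True)); return s*c["mtx"][0,0]+c["mtx"][:2,2]
E
python3 - <<'E'
from h import *
from plant import ctrl
T=ctrl.calibration("top");S=ctrl.calibration("side")
np.set_printoptions(precision=1,suppress=True)
for z in(300,317):print(plane(T,(309,213),z),plane(S,(279,196),z))
print("post",plane(T,(252,210),305),"bob",plane(T,(181,237),296),plane(T,(218,224),296),"tape",plane(T,(282,162),20),"can",plane(T,(380,192),115))
for a in((140,226),(318,188),(327,232),(150,270)):print(plane(T,a,285))
print(ctrl.state()["time"])
E
```

```text
[581.4 -25.8 300. ] [580.1 -18.3 300. ]
[578.7 -24.7 317. ] [570.4 -36.9 317. ]
post [589.5  90.6 305. ] bob [538.6 236.3 296. ] [563.6 161.1 296. ] tape [767.5  23.4  20. ] can [ 659.5 -214.5  115. ]
[564.7 322.9 285. ]
[636.6 -47.5 285. ]
[543.3 -62.7 285. ]
[474.  300.4 285. ]
0.1
```

```bash
python3 -m handwheel '[[[0,0,4.4],0,1],[[0,0,4.4],0,1],[[0,0,4.4],0,1],[[0,0,4.4],0,1],[[0,0,4.4],0,1]]' 60
python3 -m handwheel '[[[2.5,-3.4,0],0.016,1],[[2.5,-3.4,0],0.016,1],[[2.5,-3.4,0],0.016,1],[[2.5,-3.4,0],0.016,1],[[2.5,-3.4,0],0.016,1]]'
python3 -m handwheel '[[[2.5,-3.4,0],0.016,1],[[2.5,-3.4,0],0.016,1],[[2.5,-3.4,0],0.016,1],[[2.5,-3.4,0],0.016,1],[[2.5,-3.4,0],0.016,1]]'
python3 -m handwheel '[[[2.5,-3.4,0],0.016,1],[[2.5,-3.4,0],0.016,1],[[2.5,-3.4,0],0.016,1],[[2.5,-3.4,0],0.016,1],[[2.5,-3.4,0],0.016,1]]'
python3 - <<'E'
from plant import ctrl
import cv2
print(ctrl.state()); print(ctrl.calibration("wrist"))
cv2.imwrite("pics/w1.png",ctrl.camera("wrist"))
E
```

```text
time: 0.6
tool_pos: [118.3, 485.8, 446.3]
eef_rot: [0.0, 0.119, 0.993, 0.001]
ft_force: [0.5, 1.8, 0.6]
grip_width: 12.2
gripper_force: 0.0
time: 1.1
tool_pos: [243.9, 314.8, 443.9]
eef_rot: [-0.0, 0.079, 0.997, -0.0]
ft_force: [0.5, 1.2, 0.3]
grip_width: -0.0
gripper_force: 0.0
time: 1.6
tool_pos: [369.0, 144.7, 444.1]
eef_rot: [-0.0, 0.039, 0.999, 0.0]
ft_force: [1.0, 1.9, 0.0]
grip_width: 0.1
gripper_force: 0.0
time: 2.1
tool_pos: [494.0, -25.4, 443.9]
eef_rot: [-0.0, -0.001, 1.0, 0.0]
ft_force: [1.1, 0.8, 0.1]
grip_width: 0.2
gripper_force: 0.0
{'time': 2.1, 'joint_pos': array([-5.13740214e-02,  3.04271849e-01,  6.39991999e-01,  1.90674492e+00,
        7.95818184e-05, -5.29211350e-02]), 'joint_vel': array([-0.68947882,  0.64913246,  0.89065395,  0.24352356,  0.00204314,
       -0.84745488]), 'joint_efforts': array([  5.57293922, -81.02761745,  35.64454794,  -1.02445062,
        -0.2409007 ,   2.10031986]), 'tool_pos': array([494.03416938, -25.37772526, 443.94242074]), 'eef_rot': array([-1.11989762e-04, -7.73552150e-04,  9.99999693e-01,  4.56903678e-05]), 'ft_force': array([1.05804065, 0.76181017, 0.14877918]), 'torque': array([ 0.08201379,  0.02564132, -0.03992483]), 'gripper_force': 0.0, 'grip_width': 0.19423982066412968}
{'mtx': array([[354.77508606,   0.        , 274.84789321],
       [  0.        , 354.77508606, 205.58722884],
       [  0.        ,   0.        ,   1.        ]]), 'k1': -0.09393227105278992, 'xyz': array([420.31628675, -25.03659311, 586.07698749]), 'attitude': array([0.10387773, 0.69897016, 0.69997829, 0.10334662])}
```

View pics/w1.png

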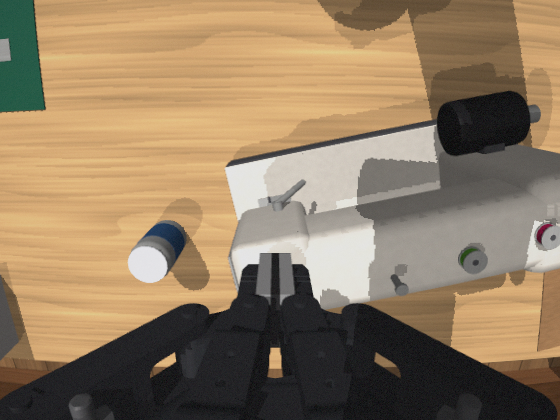

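The wrist view shows the screw hidden behind the closed fingers at about (275,270). The camera sits on the robot side of the fingers, so I will work from the far (+x) side of the screw and keep it in view.

```bash
python3 -m handwheel '[[[3,0,0],0,1],[[3,0,0],0,1],[[3,0,0],0,1],[[3,0,-1],0,1],[[3,0,-1],0,1]]'
python3 - <<'E'
from plant import ctrl
from h import *
ctrl.camera("wrist"); ctrl.camera("wrist")
s=ctrl.state(); print(s["tool_pos"],s["joint_pos"]); c=ctrl.calibration("wrist"); print(c["xyz"],c["attitude"])
im=ctrl.camera("wrist"); cv2.imwrite("pics/w2.png",im)
print(proj(c,[580,-24,317]))
E
```

```text
time: 2.65
tool_pos: [633.4, -23.2, 406.8]
eef_rot: [0.011, -0.001, 1.0, -0.0]
ft_force: [-0.8, -0.3, -0.2]
grip_width: -0.1
gripper_force: 0.0
[633.99421582 -23.10922801 403.23326435] [-3.64172972e-02  6.90114140e-01  1.16984109e+00  2.03510127e+00
 -3.37547739e-05 -3.77231315e-02]
[558.06102653 -22.63145188 544.18356609] [0.10958819 0.69818938 0.69909669 0.10856261]
[[273.23130318 129.0160566 ]]
```

View pics/w2.png

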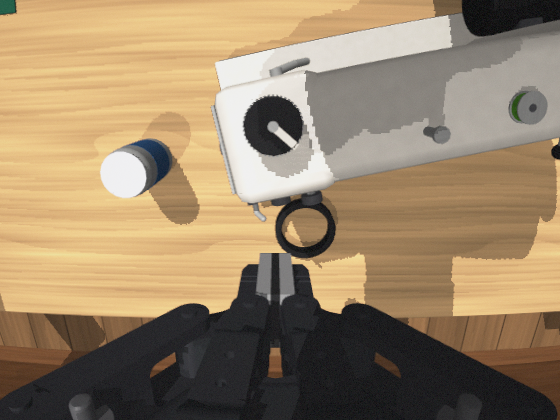

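The wrist view now shows the screw disc centred at about (273,125). Its stripe runs from the hub at (273,127) to about (295,148). I'll fit the centre and stripe angle numerically.

```bash
cat >> h.py <<'E'
def look(ctrl,name,P,z,save=None):
    """rectify the plane z about P: 4 px/mm, 60 mm; columns = +y, rows = +x. Returns centre xy, stripe angle about world z"""
    c=ctrl.calibration(name); im=ctrl.camera(name)
    g=np.arange(-120,121)/4.
    Y,X=np.meshgrid(g,g); P3=np.stack([P[0]+X.ravel(),P[1]+Y.ravel(),np.full(X.size,z)],1)
    m=proj(c,P3).astype(np.float32); w=cv2.remap(im,m[:,0].reshape(X.shape),m[:,1].reshape(X.shape),cv2.INTER_LINEAR)
    if save: cv2.imwrite(save,cv2.resize(w,None,fx=2,fy=2))
    gr=w.max(2)
    dk=cv2.morphologyEx((gr<75).astype(np.uint8),cv2.MORPH_CLOSE,np.ones((25,25)))
    n,l,st,ce=cv2.connectedComponentsWithStats(dk); k=1+np.argmax(st[1:,4])
    cn=max(cv2.findContours((l==k).astype(np.uint8),0,1)[0],key=cv2.contourArea)
    (a,b),r=cv2.minEnclosingCircle(cn)
    el=cv2.fitEllipse(cn)
    cx,cy=P[0]+(el[0][1]-120)/4,P[1]+(el[0][0]-120)/4
    return w,gr,(cx,cy),(np.array(el[1])/4,r/4)
def stripe(gr,P,C,thr=150):
    g=np.arange(-120,121)/4.; Y,X=np.meshgrid(g,g); x=X+P[0]-C[0];y=Y+P[1]-C[1]; r=np.hypot(x,y)
    m=(gr>thr)&(r>7)&(r<16)
    return np.arctan2(y[m].sum(),x[m].sum()),m.sum()/16
E
python3 - <<'E'
from plant import ctrl
from h import *
P=(580,-24)
w,gr,C,e=look(ctrl,"wrist",P,317,"pics/r1.png"); print(C,e)
for t in(120,150,180):print(stripe(gr,P,C,t))
E
```

```text
(577.9284820556641, -24.41010284423828) (array([35.76703644, 36.5843811 ]), 18.563690185546875)
(np.float64(0.8400717988823508), np.float64(49.625))
(np.float64(0.8403813158153833), np.float64(46.1875))
(np.float64(0.8400920920445826), np.float64(42.375))
```

View pics/r1.png

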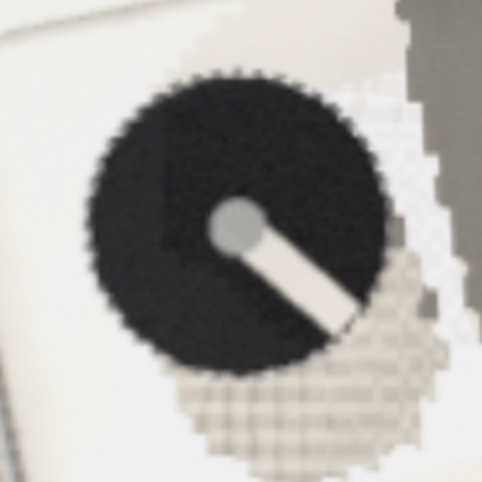

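Centre is about (578,-24.4), diameter about 37 mm (nominal 38), and the starting stripe angle is 0.840 rad in the world frame. Next I descend beside the far rim.

```bash
python3 -m handwheel '[[[0,-0.3,-1.5],0,1],[[0,-0.3,-1.5],0,1],[[0,-0.3,-1.5],0,1],[[0,-0.3,-1.5],0,1],[[0,0,0],0,1]]'
python3 -m handwheel '[[[0,0,0],0,1],[[0,0,0],0,1],[[0,0,0],0,1],[[0,0,0],0,1],[[0,0,0],0,1]]'
python3 -c "
from plant import ctrl;print(ctrl.state()['joint_pos'])"
```

```text
time: 3.35
tool_pos: [630.6, -35.4, 347.7]
eef_rot: [0.01, -0.0, 1.0, -0.0]
ft_force: [0.0, 0.1, 0.0]
grip_width: -0.2
gripper_force: 0.0
time: 3.85
tool_pos: [632.2, -35.1, 347.9]
eef_rot: [0.011, -0.001, 1.0, -0.0]
ft_force: [0.9, 0.3, -0.6]
grip_width: 0.3
gripper_force: 0.0
[-5.57290557e-02  5.44747913e-01  7.47077031e-01  1.75183624e+00
  3.84924399e-04 -5.69966634e-02]
```

```bash
python3 -m handwheel '[[[0,0,-1.4],0,1],[[0,0,-1.5],0,1],[[0,0,-1.5],0,1],[[-0.4,0,0],0,1],[[-0.4,0,0],0,1]]'
python3 -m handwheel '[[[-0.4,0,0],0,1],[[-0.2,0,0],0,1],[[-0.1,0,0],0,1],[[-0.1,0,0],0,1],[[0,0,0],0,1]]'
python3 -c "
from plant import ctrl;import cv2;cv2.imwrite('pics/w3.png',ctrl.camera('wrist'))"
```

```text
time: 4.35
tool_pos: [623.7, -35.2, 304.1]
eef_rot: [0.01, -0.001, 1.0, -0.0]
ft_force: [-0.3, -1.3, 0.3]
grip_width: -0.2
gripper_force: 0.0
time: 4.85
tool_pos: [616.1, -35.2, 303.9]
eef_rot: [0.011, -0.001, 1.0, -0.0]
ft_force: [-0.1, 0.8, 0.4]
grip_width: -0.1
gripper_force: 0.0
```

View pics/w3.png

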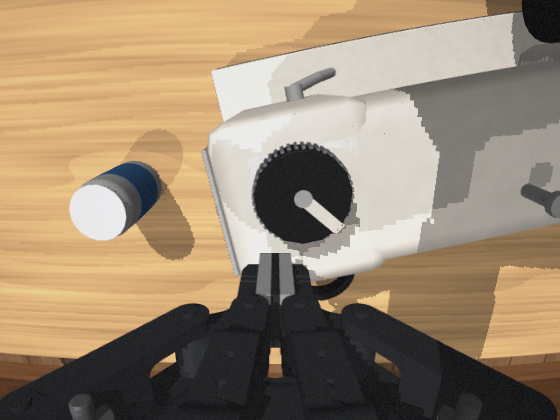

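The view shows the disc centred at about (303,192) with the stripe unchanged. The closed finger tips are at (275,255), only about 13 mm wide along y. The 22 mm back face suits longer strokes, so I'll work from the +y side, pressing -y and stroking -x.

```bash
python3 -m handwheel '[[[0,2.5,0],0,1],[[0,2.5,0],0,1],[[-1.3,0,0],0,1],[[-1.4,0,0],0,1],[[0,0,0],0,1]]'
python3 -m handwheel '[[[0,-0.6,0],0,1],[[0,-0.3,0],0,1],[[0,0,0],0,1],[[0,0,0],0,1],[[0,0,0],0,1]]'
python3 -m handwheel '[[[0,-0.1,0],0,1],[[0,-0.1,0],0,1],[[0,0,0],0,1],[[0,0,0],0,1],[[0,0,0],0,1]]'
python3 -m handwheel '[[[0,-0.1,0],0,1],[[0,0,0],0,1],[[0,0,0],0,1],[[0,0,0],0,1],[[0,0,0],0,1]]'
```

```text
time: 5.4
tool_pos: [588.3, 15.0, 304.3]
eef_rot: [0.011, -0.001, 1.0, -0.0]
ft_force: [-0.7, -0.2, -0.1]
grip_width: -0.1
gripper_force: 0.0
time: 5.9
tool_pos: [589.7, 5.9, 303.7]
eef_rot: [0.011, -0.001, 1.0, 0.0]
ft_force: [0.2, 5.5, 2.9]
grip_width: -0.3
gripper_force: 2.7
time: 6.4
tool_pos: [590.0, 4.7, 303.8]
eef_rot: [0.011, -0.001, 1.0, 0.001]
ft_force: [2.6, 11.5, 1.6]
grip_width: 0.1
gripper_force: 5.8
time: 6.9
tool_pos: [590.2, 4.1, 303.8]
eef_rot: [0.011, -0.001, 1.0, 0.001]
ft_force: [4.1, 13.8, 2.4]
grip_width: 0.1
gripper_force: 7.3
```

Contact came at about y=6.5, and stiffness is about 4 N/mm. I'll back off to about 7 N and make one test stroke.

```bash
python3 -m handwheel '[[[0,0.2,0],0,1],[[-0.4,0,0],0,1],[[-0.5,0,0],0,1],[[-0.5,0,0],0,1],[[-0.5,0,0],0,1]]'
python3 - <<'E'
from plant import ctrl
from h import *
print(ctrl.state()["tool_pos"])
P=(578,-24.4)
w,gr,C,e=look(ctrl,"wrist",P,317); print(C,e,stripe(gr,P,P),stripe(gr,P,C))
E
```

```text
time: 7.4
tool_pos: [570.9, 6.1, 303.9]
eef_rot: [0.011, -0.001, 1.0, 0.001]
ft_force: [1.6, 11.3, 3.0]
grip_width: 0.3
gripper_force: 5.6
[570.850916     6.0676332  303.92604681]
(584.4492225646973, -20.47746887207031) (array([56.14160156, 68.12695312]), 39.863075256347656) (np.float64(1.8560687622683947), np.float64(44.4375)) (np.float64(2.816612629169501), np.float64(74.8125))
```

The stroke turned the screw by +1.016 rad with no visible slip (19 mm / 19 mm). Repeating it with a slightly lighter press.

```bash
cat > m.py <<'E'
from plant import ctrl
from h import *
P=(578,-24.4); w,gr,C,e=look(ctrl,"wrist",P,318)
s=ctrl.state(); print(s["time"],s["tool_pos"].round(1),s["ft_force"].round(1),"stripe",stripe(gr,P,P))
E
python3 -m handwheel '[[[0,0.6,0],0,1],[[1.0,0,0],0,1],[[1.0,0,0],0,1],[[0,-0.65,0],0,1],[[0,0,0],0,1]]'|sed -n 2,4p
python3 -m handwheel '[[[-0.4,0,0],0,1],[[-0.4,0,0],0,1],[[-0.4,0,0],0,1],[[-0.4,0,0],0,1],[[-0.4,0,0],0,1]]'|sed -n 2,4p
python3 m.py
python3 -m handwheel '[[[0,0.6,0],0,1],[[1.0,0,0],0,1],[[1.0,0,0],0,1],[[0,-0.6,0],0,1],[[0,0,0],0,1]]'|sed -n 2,4p
python3 -m handwheel '[[[-0.4,0,0],0,1],[[-0.4,0,0],0,1],[[-0.4,0,0],0,1],[[-0.4,0,0],0,1],[[-0.4,0,0],0,1]]'|sed -n 2,4p
python3 m.py
python3 -m handwheel '[[[0,0.6,0],0,1],[[1.0,0,0],0,1],[[1.0,0,0],0,1],[[0,-0.6,0],0,1],[[0,0,0],0,1]]'|sed -n 2,4p
python3 -m handwheel '[[[-0.4,0,0],0,1],[[-0.4,0,0],0,1],[[-0.4,0,0],0,1],[[-0.4,0,0],0,1],[[-0.4,0,0],0,1]]'|sed -n 2,4p
python3 m.py
```

```text
tool_pos: [590.8, 4.6, 303.4]
eef_rot: [0.011, -0.001, 1.0, 0.001]
ft_force: [5.5, 10.1, -1.7]
tool_pos: [569.9, 5.8, 303.6]
eef_rot: [0.01, -0.001, 1.0, 0.002]
ft_force: [0.4, 14.2, -1.5]
8.5 [569.3   5.6 303.7] [-0.6 14.2 -1.1] stripe (np.float64(3.016902230564773), np.float64(44.8125))
tool_pos: [590.5, 4.6, 303.6]
eef_rot: [0.011, -0.001, 1.0, 0.001]
ft_force: [5.8, 11.5, -1.5]
tool_pos: [569.6, 5.8, 303.8]
eef_rot: [0.011, -0.001, 1.0, 0.001]
ft_force: [-0.2, 14.9, -0.9]
9.55 [569.1   5.5 303.9] [-0.8 14.3 -1.5] stripe (np.float64(-2.064845589977681), np.float64(46.5625))
tool_pos: [590.4, 4.7, 303.8]
eef_rot: [0.011, -0.001, 1.0, 0.001]
ft_force: [5.9, 12.4, -0.3]
tool_pos: [569.5, 5.8, 303.9]
eef_rot: [0.011, -0.001, 1.0, 0.002]
ft_force: [-0.2, 15.2, -0.3]
10.6 [568.9   5.5 304. ] [-2.3 14.3 -0.1] stripe (np.float64(0.0), np.float64(0.0))
```

```bash
cat > m.py <<'E'
from plant import ctrl
from h import *
import sys
P=(578,-24.4); w,gr,C,e=look(ctrl,"wrist",P,318+float(sys.argv[1]) if len(sys.argv)>1 else 318)
s=ctrl.state(); print(s["time"],s["tool_pos"].round(1),s["ft_force"].round(1),"stripe",[np.round(stripe(gr,P,P,t),3) for t in(90,120,150)])
cv2.imwrite("pics/last.png",w)
E
python3 m.py
python3 -m handwheel '[[[0,0.6,0],0,1],[[1.0,0,0],0,1],[[1.0,0,0],0,1],[[0,-0.48,0],0,1],[[0,0,0],0,1]]'|sed -n 2,4p
python3 -m handwheel '[[[-0.4,0,0],0,1],[[-0.4,0,0],0,1],[[-0.4,0,0],0,1],[[-0.4,0,0],0,1],[[-0.4,0,0],0,1]]'|sed -n 2,4p
python3 m.py
```

```text
10.65 [569.    5.4 303.9] [-1.9 15.4 -0.1] stripe [array([0., 0.]), array([0., 0.]), array([0., 0.])]
tool_pos: [590.1, 5.5, 303.8]
eef_rot: [0.011, -0.001, 1.0, 0.0]
ft_force: [4.3, 8.3, -1.2]
tool_pos: [569.4, 6.3, 303.9]
eef_rot: [0.011, -0.001, 1.0, 0.001]
ft_force: [-0.0, 9.8, -1.0]
11.7 [568.9   6.1 304. ] [ 0.  10.  -1.2] stripe [array([0., 0.]), array([0., 0.]), array([0., 0.])]
```

View pics/last.png

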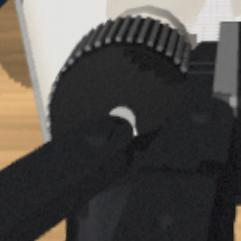

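The crop shows the disc, with the gripper's linkage hiding its lower (+x) half, so the stripe is readable only when it points toward -x. Two more strokes should bring it back into view.

```bash
python3 -m handwheel '[[[0,0.6,0],0,1],[[1.0,0,0],0,1],[[1.0,0,0],0,1],[[0,-0.6,0],0,1],[[0,0,0],0,1]]'|sed -n 2,4p
python3 -m handwheel '[[[-0.4,0,0],0,1],[[-0.4,0,0],0,1],[[-0.4,0,0],0,1],[[-0.4,0,0],0,1],[[-0.4,0,0],0,1]]'|sed -n 2,4p
python3 m.py 1.5
python3 -m handwheel '[[[0,0.6,0],0,1],[[1.0,0,0],0,1],[[1.0,0,0],0,1],[[0,-0.6,0],0,1],[[0,0,0],0,1]]'|sed -n 2,4p
python3 -m handwheel '[[[-0.4,0,0],0,1],[[-0.4,0,0],0,1],[[-0.4,0,0],0,1],[[-0.4,0,0],0,1],[[-0.4,0,0],0,1]]'|sed -n 2,4p
python3 m.py 1.5
```

```text
tool_pos: [590.1, 5.5, 303.7]
eef_rot: [0.011, -0.001, 1.0, 0.001]
ft_force: [4.4, 9.1, -0.6]
tool_pos: [569.4, 6.4, 303.9]
eef_rot: [0.011, -0.001, 1.0, 0.001]
ft_force: [0.4, 10.8, -0.5]
12.75 [568.9   6.2 304. ] [-0.4  9.5 -2.4] stripe [array([ 1.682, 25.938]), array([ 1.679, 24.125]), array([ 1.68, 22.  ])]
tool_pos: [590.1, 5.6, 303.8]
eef_rot: [0.011, -0.001, 1.0, 0.001]
ft_force: [5.1, 8.9, -1.9]
tool_pos: [569.4, 6.4, 303.9]
eef_rot: [0.011, -0.001, 1.0, 0.001]
ft_force: [0.8, 9.1, -0.4]
13.8 [568.9   6.2 304. ] [ 0.1 10.7 -1.1] stripe [array([ 2.675, 48.812]), array([ 2.674, 47.062]), array([ 2.673, 44.875])]
```

Total turned so far is 8.117 rad over 7 strokes, 4.449 remaining. I'll make three more strokes, then look from the first vantage.

```bash
python3 -m handwheel '[[[0,0.6,0],0,1],[[1.0,0,0],0,1],[[1.0,0,0],0,1],[[0,-0.6,0],0,1],[[0,0,0],0,1]]'|sed -n 2,4p
python3 -m handwheel '[[[-0.4,0,0],0,1],[[-0.4,0,0],0,1],[[-0.4,0,0],0,1],[[-0.4,0,0],0,1],[[-0.4,0,0],0,1]]'|sed -n 2,4p
python3 m.py 2
python3 -m handwheel '[[[0,0.6,0],0,1],[[1.0,0,0],0,1],[[1.0,0,0],0,1],[[0,-0.6,0],0,1],[[0,0,0],0,1]]'|sed -n 2,4p
python3 -m handwheel '[[[-0.4,0,0],0,1],[[-0.4,0,0],0,1],[[-0.4,0,0],0,1],[[-0.4,0,0],0,1],[[-0.4,0,0],0,1]]'|sed -n 2,4p
python3 -m handwheel '[[[0,0.6,0],0,1],[[1.0,0,0],0,1],[[1.0,0,0],0,1],[[0,-0.6,0],0,1],[[0,0,0],0,1]]'|sed -n 2,4p
python3 -m handwheel '[[[-0.4,0,0],0,1],[[-0.4,0,0],0,1],[[-0.4,0,0],0,1],[[-0.4,0,0],0,1],[[-0.4,0,0],0,1]]'|sed -n 2,4p
python3 -m handwheel '[[[0,0.6,0],0,1],[[0,0.2,2],0,1],[[1.3,0,2.5],0,1],[[1.3,-0.8,2.5],0,1],[[1.3,-1.5,2.5],0,1]]'|sed -n 2,4p
python3 -m handwheel '[[[1.3,-1.2,0],0,1],[[1.3,0,0],0,1],[[0,0,0],0,1],[[0,0,0],0,1],[[0,0,0],0,1]]'|sed -n 2,4p
python3 m.py 2; python3 m.py 3
```

```text
tool_pos: [590.1, 5.6, 303.8]
eef_rot: [0.011, -0.001, 1.0, 0.001]
ft_force: [4.3, 8.9, -1.4]
tool_pos: [569.4, 6.4, 303.9]
eef_rot: [0.011, -0.001, 1.0, 0.001]
ft_force: [0.3, 10.9, -0.8]
14.85 [568.9   6.2 304. ] [-1.2 10.9 -1.5] stripe [array([-2.5, 51. ]), array([-2.499, 48.438]), array([-2.498, 46.062])]
tool_pos: [590.1, 5.7, 303.7]
eef_rot: [0.011, -0.001, 1.0, 0.001]
ft_force: [3.9, 9.8, -1.3]
tool_pos: [569.4, 6.5, 303.9]
eef_rot: [0.011, -0.001, 1.0, 0.001]
ft_force: [1.2, 10.5, -0.2]
tool_pos: [590.1, 5.7, 303.8]
eef_rot: [0.011, -0.001, 1.0, 0.001]
ft_force: [4.7, 10.0, -1.5]
tool_pos: [569.4, 6.5, 303.8]
eef_rot: [0.011, -0.001, 1.0, 0.001]
ft_force: [0.9, 10.8, 0.2]
tool_pos: [607.1, -7.2, 396.3]
eef_rot: [0.011, -0.001, 1.0, -0.001]
ft_force: [1.1, 0.4, 1.1]
tool_pos: [632.7, -18.8, 395.2]
eef_rot: [0.011, -0.001, 1.0, -0.001]
ft_force: [-0.9, -0.0, -0.4]
17.9 [632.7 -18.7 395.4] [ 0.5 -0.8  0.9] stripe [array([-0.059, 52.938]), array([-0.061, 49.812]), array([-0.062, 45.75 ])]
17.95 [632.7 -18.7 395.4] [ 0.2 -0.3 -0.5] stripe [array([-0.057, 52.25 ]), array([-0.06 , 49.438]), array([-0.06, 46.75])]
```

View pics/last.png

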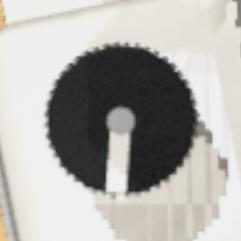

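The rectified crop shows the stripe pointing almost straight along +x, at -0.060 rad. Another 0.90 rad is needed, so I'll make a shorter stroke that falls short on purpose, then trim.

```bash
python3 -m handwheel '[[[-0.7,1.7,0],0,1],[[-1.3,1.7,-2],0,1],[[-1.3,0,-2.5],0,1],[[-1.2,0,-2.5],0,1],[[0,0,-2.1],0,1]]'|sed -n 2,4p
python3 -m handwheel '[[[0,0,0],0,1],[[0,-0.4,0],0,1],[[0,-0.3,0],0,1],[[0,0,0],0,1],[[0,0,0],0,1]]'|sed -n 2,4p
```

```text
tool_pos: [590.4, 12.4, 309.8]
eef_rot: [0.011, -0.001, 1.0, -0.0]
ft_force: [0.1, -0.1, 0.1]
tool_pos: [592.9, 5.0, 310.5]
eef_rot: [0.011, -0.0, 1.0, -0.0]
ft_force: [0.0, -0.5, 0.6]
```

```bash
python3 -m handwheel '[[[0,0.6,-0.5],0,1],[[-0.5,0,0],0,1],[[0,-0.5,0],0,1],[[0,0,0],0,1],[[0,0,0],0,1]]'|sed -n 2,4p
```

```text
tool_pos: [587.3, 6.8, 305.0]
eef_rot: [0.01, -0.001, 1.0, 0.0]
ft_force: [-0.6, 7.3, -1.1]
```

```bash
python3 -m handwheel '[[[-0.3,0,0],0,1],[[-0.4,0,0],0,1],[[-0.4,0,0],0,1],[[-0.2,0,0],0,1],[[0,0,0],0,1]]'|sed -n 2,4p
python3 -m handwheel '[[[0,0.6,0],0,1],[[0,0.2,2],0,1],[[1.3,0,2.5],0,1],[[1.3,-0.8,2.5],0,1],[[1.2,-1.5,2],0,1]]'|sed -n 2,4p
python3 -m handwheel '[[[1.2,-1.2,0],0,1],[[0.8,0,0],0,1],[[0,0,0],0,1],[[0,0,0],0,1],[[0,0,0],0,1]]'|sed -n 2,4p
python3 m.py 3
```

```text
tool_pos: [574.4, 7.1, 305.2]
eef_rot: [0.011, -0.001, 1.0, 0.001]
ft_force: [1.7, 9.8, -0.5]
tool_pos: [612.2, -8.0, 396.0]
eef_rot: [0.011, -0.001, 1.0, -0.001]
ft_force: [0.5, -0.0, 0.7]
tool_pos: [631.7, -20.0, 394.6]
eef_rot: [0.011, -0.001, 1.0, -0.0]
ft_force: [-0.7, -0.4, -0.2]
21.0 [631.6 -20.  394.8] [0.3 0.7 1.4] stripe [array([ 0.587, 52.438]), array([ 0.586, 49.438]), array([ 0.586, 46.188])]
```

```bash
python3 -m handwheel '[[[-1.0,1.8,0],0,1],[[-1.4,1.8,-2],0,1],[[-1.4,0,-2.5],0,1],[[-1.4,0,-2.5],0,1],[[0,0,-2.4],0,1]]'|sed -n 2,4p
python3 -m handwheel '[[[0,0,0],0,1],[[0,0,0],0,1],[[0,0,0],0,1],[[0,0,0],0,1],[[0,0,0],0,1]]'|sed -n 2,4p
```

```text
tool_pos: [581.8, 13.3, 305.6]
eef_rot: [0.011, -0.001, 1.0, -0.0]
ft_force: [-0.7, 0.7, 0.8]
tool_pos: [584.4, 13.0, 306.1]
eef_rot: [0.011, -0.001, 1.0, -0.0]
ft_force: [-0.1, -0.3, 0.2]
```

Settled clear at (584,13,306). Now press in (to about 7 N), stroke 5 mm, withdraw and look.

```bash
python3 -m handwheel '[[[0,-0.4,0],0,1],[[0,-0.35,0],0,1],[[0,0,0],0,1],[[0,0,0],0,1],[[0,0,0],0,1]]'|sed -n 2,4p
python3 -m handwheel '[[[-0.2,0,0],0,1],[[-0.2,0,0],0,1],[[-0.1,0,0],0,1],[[0,0,0],0,1],[[0,0,0],0,1]]'|sed -n 2,4p
python3 -m handwheel '[[[0,0.6,0],0,1],[[0,0.2,2],0,1],[[1.3,0,2.5],0,1],[[1.3,-0.8,2.5],0,1],[[1.2,-1.5,2],0,1]]'|sed -n 2,4p
python3 -m handwheel '[[[1.0,-1.2,0],0,1],[[0.5,0,0],0,1],[[0,0,0],0,1],[[0,0,0],0,1],[[0,0,0],0,1]]'|sed -n 2,4p
python3 m.py 3
python3 - <<'E'
from plant import ctrl
from h import *
P=(578,-24.4)
for z in (317,320):
    w,gr,C,e=look(ctrl,"wrist",P,z); print(z,C,e,stripe(gr,P,C),stripe(gr,P,P))
E
```

```text
tool_pos: [584.1, 6.7, 305.8]
eef_rot: [0.011, -0.001, 1.0, 0.001]
ft_force: [1.6, 12.0, 1.8]
tool_pos: [579.2, 6.8, 305.9]
eef_rot: [0.011, -0.001, 1.0, 0.001]
ft_force: [1.5, 12.5, 3.2]
tool_pos: [616.3, -8.1, 395.7]
eef_rot: [0.011, -0.001, 1.0, -0.0]
ft_force: [0.6, -0.2, 0.0]
tool_pos: [630.8, -20.1, 394.4]
eef_rot: [0.011, -0.001, 1.0, -0.0]
ft_force: [1.1, -0.6, -1.0]
24.05 [630.7 -20.  394.5] [ 0.6  0.2 -0.3] stripe [array([ 0.842, 52.062]), array([ 0.845, 48.875]), array([ 0.843, 45.875])]
317 (578.1214714050293, -24.413351440429686) (array([36.42495346, 37.15528488]), 18.97433090209961) (np.float64(0.8163927083710706), np.float64(46.4375)) (np.float64(0.8068381852117398), np.float64(46.5625))
320 (577.8118629455566, -24.30553855895996) (array([35.92002869, 36.6697998 ]), 18.690767288208008) (np.float64(0.8154282969737913), np.float64(46.0)) (np.float64(0.8330494074531754), np.float64(46.125))
```

Run:
```python
from plant import ctrl
from h import *
g=np.arange(-120,121)/4.; Y,X=np.meshgrid(g,g)
def pca(gr,P,C):
    x=X+P[0]-C[0];y=Y+P[1]-C[1]; r=np.hypot(x,y); a=[]
    for t in(150,180):
        m=(gr>t)&(r>5.5)&(r<15.5); d=cv2.fitLine(np.stack([x[m],y[m]],1).astype(np.float32),cv2.DIST_L2,0,.01,.01).ravel(); a.append(np.arctan(d[1]/d[0]))
    return a
o=cv2.resize(cv2.imread("pics/r1.png"),(241,241),interpolation=cv2.INTER_AREA).max(2)
print(pca(o,(580,-24),(577.93,-24.41)))
P=(578,-24.4); w,gr,C,e=look(ctrl,"wrist",P,319.7); print(pca(gr,P,C))
# side + top check that nothing else moved
for n in("top","side"):cv2.imwrite(f"pics/{n}1.png",ctrl.camera(n))
a=[np.hstack([cv2.imread(f"pics/side{i}.png")[110:370,150:400] for i in(0,1)]),np.hstack([cv2.imread(f"pics/top{i}.png")[130:310,110:400] for i in(0,1)])]
b=np.full((a[0].shape[0]+a[1].shape[0],580,3),0,np.uint8); b[:260,:500]=a[0]; b[260:]=a[1]; cv2.imwrite("pics/cmp.png",b)
```

```text
[np.float32(0.8780491), np.float32(0.8717131)]
[np.float32(0.8616515), np.float32(0.8606336)]
```

View pics/cmp.png

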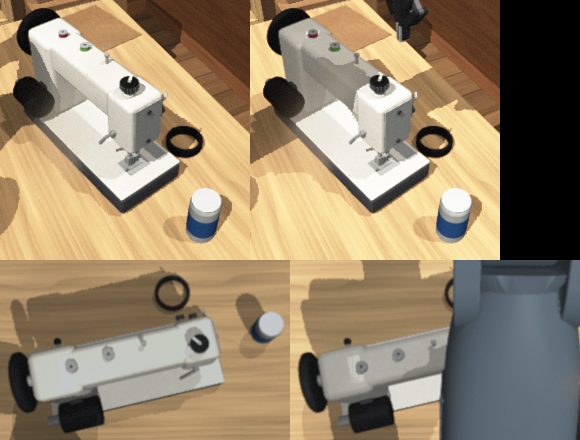

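The comparison shows the bobbins, tape roll and can where they were and the stripe at its starting direction to within about 0.02 rad. The gripper is clear, about 75 mm above the screw.

```bash
python3 -c "
from plant import ctrl;print(ctrl.job_done())"
```

```text
the job is handed in; nothing more can be done
None
```

I loosened the pressure screw two full turns anticlockwise, with its stripe back within about 0.02 rad of the start; the bobbins, can and tape roll look unmoved, the gripper is clear, and the job is handed in, though some strokes pressed at up to about 15 N, above the suggested 4–10 N.

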